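# Make up the plating tray

### The job

Make up the grey fitted tray for the next plating: put the petri dish, the forceps, the small plastic bottle and the little dropper vial each into the holder shaped for it, seated right down on the tray floor, the dish lid up and the bottle and vial standing upright, without tipping any of these three over on the way. The tape roll, the marker, the glass bottle and the sample tube in the rack do not belong on the tray: leave them where they are.

Things in the scene. Friction and masses are not known exactly. Their poses are not given: they have to be found in the camera images.
- carrier: Grey carrying tray with white holders, fixed, 156 mm (its x) by 230 mm (its y), rim 10 mm high, steel wire handle 24 mm high at each short end. Origin: centre of its underside on the worktop, z up. Its floor lies at z = 4 mm. Four holders stand on it, one for each thing that belongs; they are described with the things, in mm in the tray's frame, and whatever is seated stands on the floor.
- petri_dish: Flat round petri dish, lid on, beige inside, 62 mm across (58 between fingers), 14 mm high. Belongs on the tray, lid up. Origin: centre of underside, z up. Its holder: round nest at tray (32, -45), inside diameter 72, made of two curved walls up to z = 10, with 46 mm gaps toward the tray's +y and -y where fingers can stand.
- forceps: Steel forceps lying flat, 122 mm long (its y), 15 wide (its x), 8 high. Belong on the tray, either way round. Origin: middle of the length, underside, z up. Grip across the arms near the middle. Their holder: two end cradles centred at tray (-48, -38), walls up to z = 10, together taking in 134 along the tray's y by 26 along its x; the 89 mm between the cradles is open.
- small_bottle: Small plastic bottle with knurled screw cap, 40 mm across, 82 high, standing alone; cap 26 mm across, 64 to 82 above its base. Belongs on the tray, upright. Origin: centre of underside, z up. Its holder: cup at tray (32, 72), inside diameter 46, flaring to 56 at the rim at z = 37.5. (Bottles pressed into a foam tray far to the right are not meant.)
- vial: Little white dropper vial with screw cap, 16 mm across, 45 high, standing alone; cap 14 mm across, 31 to 45 above its base. Belongs on the tray, upright. Origin: centre of underside, z up. Its holder: cup at tray (-46, 72), inside diameter 20, flaring to 29 at the rim at z = 29.5.
- tape_roll: Looks like the petri dish: roll of beige label tape lying flat, 52 mm across, 19 high, with a hole. Stays where it is. Origin: centre of underside.
- marker: Looks like the forceps: felt marker lying flat, 136 mm long (its y), 11 wide, 13 high. Stays where it is. Origin: middle of the length, underside.
- glass_bottle: Looks like the small bottle: glass bottle, 60 mm across, 150 high, narrow neck. Stays where it is. Origin: centre of underside.
- sample_tube: Looks like the vial: capped sample tube, 20 mm across the cap, 102 long, standing in the orange tube rack. Stays where it is. Origin: centre of its lower end.
Things that resemble listed ones, but are neither listed nor needed, are in the scene too. Leave any pink look-alike of the small_bottle alone. Leave any brown look-alike of the petri_dish alone.

How it is judged (in metres and radians):
At the end, for the whole second after the job is handed in: At rest on the tray floor (3 mm): dish within 10 mm of its nest in x and y, level; bottle and vial within 8 mm of their cups, upright (0.15, 0.22 rad); forceps flat, within 12 mm (x), 10 mm (y), 0.17 rad of their cradle, either way round. The four look-alikes moved under 30 mm (x of petri_dish in the frame of carrier between 0.022 and 0.042 m and y of petri_dish in the frame of carrier between -0.055 and -0.035 m and z of petri_dish in the frame of carrier between 0.001 and 0.007 m and angle between each of petri_dish, forceps's own z axis and vertical below 0.08 rad and linear speed of each of petri_dish, small_bottle, vial, forceps below 0.02 m/s and x of small_bottle in the frame of carrier between 0.024 and 0.04 m and y of small_bottle in the frame of carrier between 0.064 and 0.08 m and z of small_bottle in the frame of carrier between 0.001 and 0.007 m and angle between small_bottle's own z axis and vertical below 0.15 rad and x of vial in the frame of carrier between -0.054 and -0.038 m and y of vial in the frame of carrier between 0.064 and 0.08 m and z of vial in the frame of carrier between 0.001 and 0.007 m and angle between vial's own z axis and vertical below 0.22 rad and x of forceps in the frame of carrier between -0.06 and -0.036 m and y of forceps in the frame of carrier between -0.048 and -0.028 m and z of forceps in the frame of carrier between 0.001 and 0.007 m and angle between the y axis of forceps and the y axis of carrier, either way round below 0.17 rad and distance of each of tape_roll, marker, glass_bottle, sample_tube from where it was at the start of the episode below 0.03 m); the robot touches nothing.
It fails at once if a thing that does not belong on the tray (tape roll, marker, glass bottle, sample tube) is shifted more than 30 mm (distance of any of tape_roll, marker, glass_bottle, sample_tube from where it was at the start of the episode above 0.03 m).
It fails at once if the petri dish, the small bottle or the vial is tipped over (more than about 55 degrees) (angle between any of petri_dish, small_bottle, vial's own z axis and vertical above 0.95 rad).
It also fails if it takes over 125 s, if anything falls off the work surface, if the arm or the gripper's body presses on something with over 40 N, if the wrist force passes 120 N, or if a joint passes its speed limit or range.

### The arm

A 7-joint arm with a two-finger parallel gripper is mounted at the origin on a cart in front of the work surface, level with it; the furniture and walls round the work are solid. World frame = base frame: x ahead of the robot, y to its left, z up, the work surface at z = 0. Lengths are in m, angles in degrees, forces in N, time in s.
With the tool pointing down it reaches from about 0.425 to 0.875 m from the base axis. Payload 4.7 kg.
Tool frame: the origin (TCP) lies on the mounting face of the last link; the fingertips stand 182 mm ahead of it and the grasp point (between the pads) lies 164 mm ahead of it; z points along the fingers, y is the line along which they close (so a half turn about z gives the same grasp; the last joint's range is limited). The gripper opens to 87 mm and grips with 3 to 60 N. Pads are 19 mm wide; open, the fingers measure 117 mm over their backs; the gripper's body (75 mm by 190 mm) begins 51 mm behind the grasp point.
Start: joints at [77.642, 18.392, -4.016, 83.108, 1.295, 78.541, -3.26], TCP at [0.148, -0.633, 0.405] pointing down, gripper open.
Joint ranges: [-163.93, 163.93], [-17.29, 119.83], [-79.2, 71.16], [3.27, 140.29], [-89.18, 269.18], [5.43, 117.66], [-154.24, 154.24]. Speed limits (degrees/s): [147.25, 147.25, 180, 180, 180, 180, 180].

### API

Orientations are given as [roll, pitch, yaw] about the fixed x, y, z axes, in that order (R = Rz(yaw) Ry(pitch) Rx(roll)).
In Python, from cell import env gives the robot as it stands.
- The arm moves only by the tool servo_tool, never from a script. Its argument "plan" is a list of rows, each an object with "xyz": the shift along the tool's x, y, z in cm, a list of three; "twist": the turn, a rotation vector about the tool's x, y, z in degrees, a list of three; "jaw": the closure, from 0 (fully open) to 1 (shut). In form: [{"xyz": [x, y, z], "twist": [wx, wy, wz], "jaw": jaw}, ...]. A call has 1 to 10 rows; each row is the pose to reach, as a shift and turn from the pose commanded when the call began, along the tool's axes at that moment; what a row does not reach only later rows make up. A row lasts 1/12 s, in which the tool goes at most 41.7 mm and 7.16 degrees, less where a joint would pass 70% of its speed; a pose out of reach is approached as far as the arm can. A call with a gripper value outside its range is refused whole. The fingers move at their own pace and stop on an object; "newtons" is the grip in N (left out, the last holds). Time passes only in rows, so rows that repeat a pose let the fingers close. It gives the time, the measured TCP pose, the force, the opening and the grip force at its end, in the units of the state.
- env.get_obs(): the state, without advancing time (a new reading comes with each control period).
- env.read_camera(name): name is "scene" or "top" or "wrist"; returns a dict with "img" (384x512x3 uint8, red, green, blue), "camera_matrix" (3x3 intrinsics, pixels), "R" (3x3) and "t" (3): a world point X has camera coordinates R X + t. Camera axes: x right, y down, z forward; pixel columns grow to the right and rows downward; lengths in m; the calibration is good to about 2 mm. A picture is of the moment at which its call begins. There is no depth.
- env.sign_off(): hands the job in; it is judged then, once.
The state is a dict: "time_s": time; "qpos": joint angles; "joint_velocities": joint speeds; "effort": joint torques, N m; "tool_pos": TCP position; "tool_rot": TCP orientation; "force": force on the tool from outside, world axes, zero at the start; "wrist_torque": the same for the moment, N m; "grip_width": finger opening in m; "grasp_force": force on a finger pad.
Only numpy, scipy, OpenCV 4.12 (cv2) and the standard library are available. Lean on these libraries where they do the work, as an engineer would, in place of code of your own. Each camera call takes 0.05 s, during which the arm holds its last target. There are 200 camera calls.

## Working session

There is one attempt and no reset: what is moved stays moved. The work goes in short steps, Python scripts to look and compute and a tool call to move; the robot and the scene stay as the last step left them, time stands still between calls to the robot, and variables do not carry over. Pictures are saved under pics/ and viewed, at most 14 in all, crops included, and the job is handed in when it is done.

Besides the shell and the picture viewer there is one more tool, called after "Request:" as name(argument=value, ...) on one line, values as JSON. servo_tool: Moves the arm, as the interface text tells. Its arguments: {"type":"object","properties":{"plan":{"type":"array","items":{"type":"object","properties":{"xyz":{"type":"array","items":{"type":"number"}},"twist":{"type":"array","items":{"type":"number"}},"jaw":{"type":"number"}}}},"newtons":{"type":"number"}},"required":["plan"]}

```bash
mkdir -p pics
cat > h.py <<'E'
import numpy as np, cv2
from cell import env
def shot(n,f):
    c=env.read_camera(n); cv2.imwrite(f'pics/{f}.png',c['img'][:,:,::-1]); np.savez(f'pics/{f}.npz',**c); return c
def ray(c,uv,z):
    d=c['R'].T@np.linalg.solve(c['camera_matrix'],[uv[0],uv[1],1.]); o=-c['R'].T@c['t']
    return o+d*(z-o[2])/d[2]
def proj(c,X):
    p=c['camera_matrix']@(c['R']@np.array(X)+c['t']); return p[:2]/p[2]
E
python3 - <<'E'
from h import *
for n in('scene','top'):
    c=shot(n,n+'0'); print(n,-c['R'].T@c['t'],c['camera_matrix'][0,0])
    im=cv2.imread(f'pics/{n}0.png'); cv2.imwrite(f'pics/{n}0b.png',cv2.resize(im,(800,600)))
print(env.get_obs())
E
```

```text
scene [-0.71316887 -0.96601119  0.96778103] 464.935249944342
top [ 0.30494754 -0.38475243  1.34744141] 489.5278422914083
{'time_s': 0.1, 'qpos': array([77.64206996, 18.43462633, -4.0168164 , 83.16824426,  1.29772426,
       78.54090609, -3.26041528]), 'joint_velocities': array([ 0.07871914, -0.13792058, -0.02920097, -0.18953576,  0.08800346,
        0.06633024, -0.03877807]), 'effort': array([-2.74313470e-04, -4.92571020e+01, -4.05660588e-01, -3.13395703e+01,
       -6.39420468e-02,  3.94858432e-02,  8.54510813e-05]), 'tool_pos': array([ 0.14798079, -0.63274113,  0.40377001]), 'tool_rot': array([-1.79901613e+02,  7.74344116e-03,  1.31688862e+01]), 'force': array([-0.36952032, -1.27311135,  0.04309933]), 'wrist_torque': array([ 0.02112345, -0.03075374,  0.03589556]), 'grasp_force': 0.0, 'grip_width': 0.08722624046307907}
```

View pics/top0b.png

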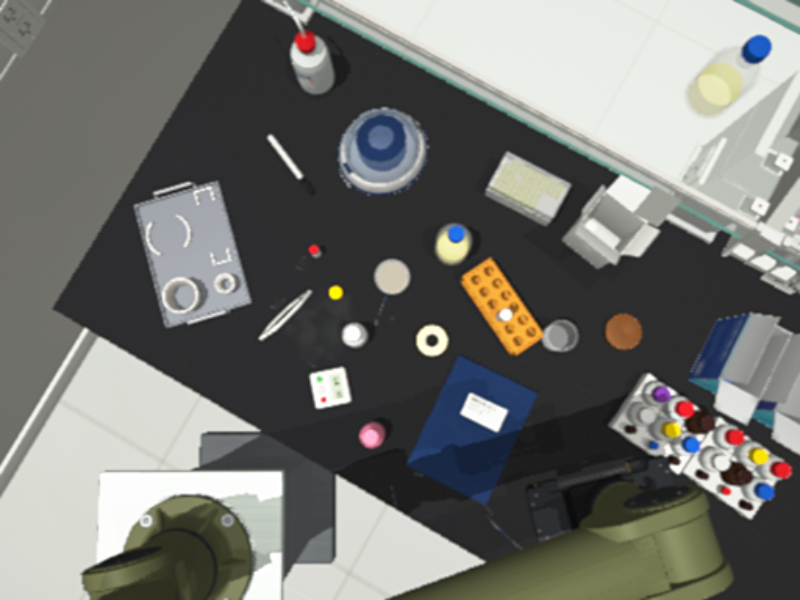

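View pics/scene0b.png

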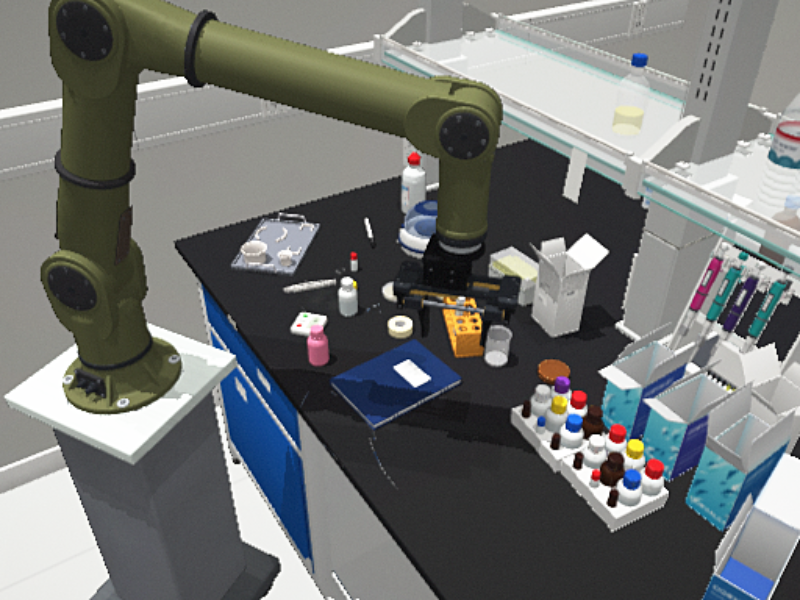

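In the top view at 800x600, these could be taken for the things I want:
- **Dish:** beige disc (392,277). Not the tape roll (432,340, has a hole) or the brown disc (623,331).
- **Forceps:** silver (286,315). Not the marker (285,157).
- **Small bottle:** white cap (354,335). Not the pink bottle (371,435), the glass bottle (455,243) or the foam-tray bottles on the right.
- **Vial:** red cap (314,250) or the yellow thing (336,293). Not the rack tube (505,315).

I'll check the vial choice in a close crop.

Run:
```python
import cv2,numpy as np
t=cv2.imread('pics/top0.png')[130:250,150:310]; s=cv2.imread('pics/scene0.png')[140:240,150:310]
cv2.imwrite('pics/crop0.png',np.hstack([cv2.resize(t,(400,300),interpolation=2),cv2.resize(s,(400,300),interpolation=2)]))
```

```text
(no output)
```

View pics/crop0.png

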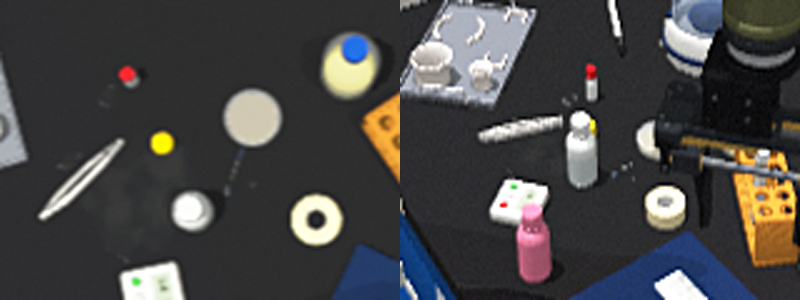

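The crop shows the red-capped white vial at full-res top ≈(201,160). The yellow thing is only a low cap. The small bottle is white with a white cap, so my choices hold. Next I'll measure everything.

```bash
cat > meas.py <<'E'
from h import *
c=dict(np.load('pics/top0.npz')); im=c['img']; hsv=cv2.cvtColor(im,cv2.COLOR_RGB2HSV)
def blob(mask,box):
    x0,y0,x1,y1=box; m=np.zeros_like(mask); m[y0:y1,x0:x1]=mask[y0:y1,x0:x1]
    cs,_=cv2.findContours(m,cv2.RETR_EXTERNAL,cv2.CHAIN_APPROX_NONE); return max(cs,key=cv2.contourArea)
V=((hsv[...,2]>110)*255).astype(np.uint8); H,S=hsv[...,0],hsv[...,1]
def bc(u,v,r): return [int(u*.64-r),int(v*.64-r),int(u*.64+r),int(v*.64+r)]
def rect(k,z):
    r=cv2.minAreaRect(k); P=np.array([ray(c,p,z)[:2] for p in cv2.boxPoints(r)]); return P
for n,(u,v,r,z) in dict(dish=(392,277,18,.014),tape=(432,340,16,.019),sbot=(354,335,14,.082),pink=(371,435,14,.08)).items():
    k=blob(V,bc(u,v,r)); (a,b),R=cv2.minEnclosingCircle(k); p=ray(c,(a,b),z); q=ray(c,(a+R,b),z); print(n,(round(a),round(b)),p.round(4),'diam',2*np.linalg.norm(q-p).round(4))
red=(((H<8)|(H>172))&(S>150)&(hsv[...,2]>90)).astype(np.uint8)*255
yel=((H>22)&(H<35)&(S>150)&(hsv[...,2]>90)).astype(np.uint8)*255
for n,m,u,v,z in(('vial',red,314,250,.045),('yel',yel,336,293,.01)):
    k=blob(m,bc(u,v,14)); (a,b),R=cv2.minEnclosingCircle(k);p=ray(c,(a,b),z);q=ray(c,(a+R,b),z);print(n,(a,b),p.round(4),'d',2*np.linalg.norm(q-p).round(4))
for n,u,v,z,r in(('forceps',286,315,.006,24),('marker',285,157,.008,24),('tray',192,254,.010,60)):
    mk=V.copy()
    if n=='tray':
        mk=cv2.morphologyEx(V,cv2.MORPH_OPEN,np.ones((9,9)))
        P=rect(blob(mk,[60,100,170,225]),z)
    else: P=rect(blob(V,bc(u,v,r)),z)
    e=[P[1]-P[0],P[2]-P[1]]; e.sort(key=np.linalg.norm)
    print(n,P.mean(0).round(4),'sides',[np.linalg.norm(x).round(4) for x in e],'long dir deg',np.degrees(np.arctan2(e[1][1],e[1][0])).round(1)); print(P.round(3).tolist())
for u,v,z in((181,295,.0375),(225,283,.0295),(168,235,.01)): print(ray(c,(u*.64,v*.64),z).round(3))
E
python3 meas.py
```

```text
dish (251, 177) [ 0.4867 -0.3522  0.014 ] diam 0.0628
tape (276, 218) [ 0.3732 -0.4209  0.019 ] diam 0.0564
sbot (226, 214) [ 0.3802 -0.2903  0.082 ] diam 0.0414
pink (238, 278) [ 0.2158 -0.3191  0.08  ] diam 0.042
vial (200.0, 159.0) [ 0.5316 -0.2167  0.045 ] d 0.0172
yel (214.5, 187.0) [ 0.4592 -0.2526  0.01  ] d 0.0272
forceps [ 0.421  -0.1633] sides [np.float64(0.0178), np.float64(0.1241)] long dir deg -44.9
[[0.383, -0.113], [0.471, -0.201], [0.459, -0.213], [0.371, -0.126]]
marker [ 0.7069 -0.1603] sides [np.float64(0.0124), np.float64(0.0996)] long dir deg -143.7
[[0.743, -0.126], [0.751, -0.136], [0.67, -0.195], [0.663, -0.185]]
tray [0.5307 0.0028] sides [np.float64(0.1588), np.float64(0.2377)] long dir deg -165.0
[[0.626, 0.111], [0.665, -0.043], [0.435, -0.104], [0.397, 0.047]]
[0.454 0.012 0.038]
[ 0.475 -0.062  0.03 ]
[0.565 0.046 0.01 ]
```

```bash
cat >> h.py <<'E'
from scipy.spatial.transform import Rotation as Ro
def go(x,y,z,yaw):
    "shift (cm, tool axes), twist and rows needed to put TCP there, tool straight down"
    o=env.get_obs(); A=Ro.from_euler('xyz',o['tool_rot'],degrees=True); B=Ro.from_euler('xyz',[180,0,yaw],degrees=True)
    d=A.inv().apply(np.array([x,y,z])-o['tool_pos'])*100; w=(A.inv()*B).as_rotvec(degrees=True)
    print('t',round(o['time_s'],1),'d',d.round(2),'w',w.round(1),'rows',max(np.linalg.norm(d)/4.17,np.linalg.norm(w)/7.16).round(1))
def tray(a,b,C=(.5307,.0028),yaw=105):
    r=np.radians(yaw); return np.array(C)+np.array([[np.cos(r),-np.sin(r)],[np.sin(r),np.cos(r)]])@[a/1000,b/1000]
E
python3 -c "
from h import *
go(.42,-.26,.42,60)"
```

```text
t 0.1 d [ 34.98 -30.1   -1.58] w [ -0.1  -0.  -46.8] rows 11.1
```

Request:
servo_tool(plan=[{"xyz": [35,-30,-1.5],"twist": [0,0,-47],"jaw": 0},{"xyz": [35,-30,-1.5],"twist": [0,0,-47],"jaw": 0},{"xyz": [35,-30,-1.5],"twist": [0,0,-47],"jaw": 0},{"xyz": [35,-30,-1.5],"twist": [0,0,-47],"jaw": 0},{"xyz": [35,-30,-1.5],"twist": [0,0,-47],"jaw": 0},{"xyz": [35,-30,-1.5],"twist": [0,0,-47],"jaw": 0},{"xyz": [35,-30,-1.5],"twist": [0,0,-47],"jaw": 0},{"xyz": [35,-30,-1.5],"twist": [0,0,-47],"jaw": 0},{"xyz": [35,-30,-1.5],"twist": [0,0,-47],"jaw": 0},{"xyz": [35,-30,-1.5],"twist": [0,0,-47],"jaw": 0}])

```text
time_s: 0.93
tool_pos: [0.3948, -0.295, 0.4182]
tool_rot: [-180.0, 0.0, 60.2]
force: [0.3, -0.1, 0.4]
grip_width: 0.087
grasp_force: 0.0
```

Request:
servo_tool(plan=[{"xyz": [4.2,0,0],"twist": [0,0,0],"jaw": 0},{"xyz": [4.2,0,0],"twist": [0,0,0],"jaw": 0},{"xyz": [4.2,0,0],"twist": [0,0,0],"jaw": 0}])

```text
time_s: 1.18
tool_pos: [0.4164, -0.2578, 0.4183]
tool_rot: [-180.0, 0.0, 60.5]
force: [-0.1, -0.6, 1.7]
grip_width: 0.0872
grasp_force: 0.0
```

Run:
```python
from h import *
c=shot('wrist','w1'); print(-c['R'].T@c['t'],env.get_obs()['tool_pos'])
cv2.imwrite('pics/w1b.png',cv2.resize(c['img'][:,:,::-1],(800,600)))
for n,X in dict(bot=(.38,-.29,.08),vial=(.5316,-.2167,.045),dish=(.4867,-.3522,.014),forc=(.421,-.1633,.006)).items(): print(n,(proj(c,X)/.64).round())
```

```text
[ 0.45023267 -0.19854919  0.39848033] [ 0.41519031 -0.2600083   0.41809008]
bot [374. 342.]
vial [502. 151.]
dish [516. 319.]
forc [344. 164.]
```

View pics/w1b.png

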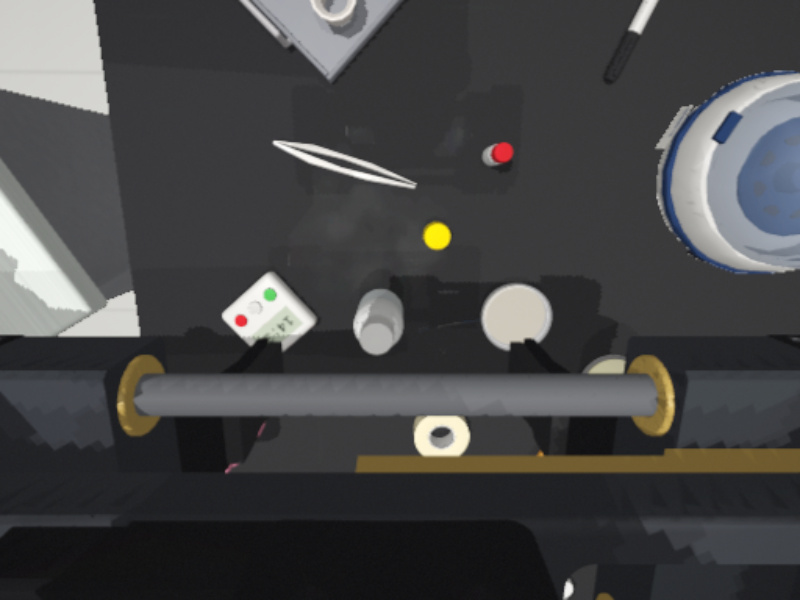

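The wrist view agrees with the estimates: vial cap (502,152), small bottle cap (377,338), dish (516,318), forceps (345,164). All stand or lie clear. I'll refine from this view and from the top.

Run:
```python
from h import *
c=dict(np.load('pics/w1.npz')); g=.64
for n,u,v,z in(('botcap',377,338,.082),('vialcap',502,152,.045),('dish',516,318,.014),('f1',274,142,.005),('f2',416,186,.005),('tape',441,436,.019)): print(n,ray(c,(u*g,v*g),z).round(4))
t=dict(np.load('pics/top0.npz')); gr=cv2.cvtColor(t['img'],cv2.COLOR_RGB2GRAY)
m=((gr[198:230,212:242]>215)*255).astype(np.uint8); k=max(cv2.findContours(m,0,1)[0],key=cv2.contourArea); (a,b),R=cv2.minEnclosingCircle(k)
print('cap top',(a+212,b+198),R,ray(t,(a+212,b+198),.082).round(4))
p=ray(c,(377*g,338*g),.082)
o=.164-.018 # 
go(p[0],p[1],.30,60)
```

```text
botcap [ 0.3841 -0.2881  0.082 ]
vialcap [ 0.5314 -0.2174  0.045 ]
dish [ 0.4873 -0.352   0.014 ]
f1 [ 0.3795 -0.1194  0.005 ]
f2 [ 0.465  -0.2083  0.005 ]
tape [ 0.3747 -0.4202  0.019 ]
cap top (226.0, 214.0) 6.403224468231201 [ 0.3802 -0.2896  0.082 ]
t 1.2 d [-3.97 -1.3  11.81] w [-0.   0.1  0.3] rows 3.0
```

Request:
servo_tool(plan=[{"xyz": [-4.1,-1.35,3],"twist": [0,0,0],"jaw": 0},{"xyz": [-4.1,-1.35,7],"twist": [0,0,0],"jaw": 0},{"xyz": [-4.1,-1.35,11],"twist": [0,0,0],"jaw": 0},{"xyz": [-4.1,-1.35,14],"twist": [0,0,0],"jaw": 0},{"xyz": [-4.1,-1.35,17],"twist": [0,0,0],"jaw": 0},{"xyz": [-4.1,-1.35,19],"twist": [0,0,0],"jaw": 0},{"xyz": [-4.1,-1.35,19.8],"twist": [0,0,0],"jaw": 0},{"xyz": [-4.1,-1.35,19.8],"twist": [0,0,0],"jaw": 0},{"xyz": [-4.1,-1.35,19.8],"twist": [0,0,0],"jaw": 0.3},{"xyz": [-4.1,-1.35,19.8],"twist": [0,0,0],"jaw": 0.4}], newtons=12)

```text
time_s: 2.07
tool_pos: [0.3834, -0.2904, 0.2218]
tool_rot: [179.9, 0.0, 60.1]
force: [0.5, -0.1, -0.4]
grip_width: 0.0801
grasp_force: 0.0
```

Request:
servo_tool(plan=[{"xyz": [0,0,0],"twist": [0,0,0],"jaw": 0.45},{"xyz": [0,0,0],"twist": [0,0,0],"jaw": 0.5},{"xyz": [0,0,0],"twist": [0,0,0],"jaw": 0.6},{"xyz": [0,0,0],"twist": [0,0,0],"jaw": 0.7},{"xyz": [0,0,0],"twist": [0,0,0],"jaw": 0.7},{"xyz": [0,0,0],"twist": [0,0,0],"jaw": 0.7}], newtons=12)

```text
time_s: 2.57
tool_pos: [0.383, -0.2894, 0.2204]
tool_rot: [180.0, 0.0, 60.2]
force: [-0.1, -0.9, 0.1]
grip_width: 0.0418
grasp_force: 0.0
```

Request:
servo_tool(plan=[{"xyz": [0,0,0],"twist": [0,0,0],"jaw": 0.7},{"xyz": [0,0,0],"twist": [0,0,0],"jaw": 0.7},{"xyz": [0,0,0],"twist": [0,0,0],"jaw": 0.7},{"xyz": [0,0,-1],"twist": [0,0,0],"jaw": 0.7},{"xyz": [0,0,-3],"twist": [0,0,0],"jaw": 0.7},{"xyz": [0,0,-6],"twist": [0,0,0],"jaw": 0.7},{"xyz": [0,0,-9],"twist": [0,0,0],"jaw": 0.7},{"xyz": [0,0,-11],"twist": [0,0,0],"jaw": 0.7},{"xyz": [0,0,-11],"twist": [0,0,0],"jaw": 0.7}])

```text
time_s: 3.32
tool_pos: [0.3844, -0.2901, 0.3356]
tool_rot: [179.5, 0.1, 60.2]
force: [0.4, 0.2, -0.4]
grip_width: 0.0393
grasp_force: 12.0
```

Run:
```python
from h import *
p=tray(32,72); q=tray(-10,40);print(p,q); go(p[0],p[1]-.08,.33,105)
```

```text
[0.45287113 0.01507466] [ 0.49465116 -0.01721202]
t 3.3 d [22.94 -5.27  0.46] w [  0.4   0.3 -44.8] rows 6.3
```

Request:
servo_tool(plan=[{"xyz": [3,-0.7,0],"twist": [0,0,-6],"jaw": 0.7},{"xyz": [6,-1.4,0],"twist": [0,0,-12],"jaw": 0.7},{"xyz": [9.5,-2.2,0],"twist": [0,0,-18],"jaw": 0.7},{"xyz": [13,-3,0],"twist": [0,0,-25],"jaw": 0.7},{"xyz": [16.5,-3.8,0],"twist": [0,0,-32],"jaw": 0.7},{"xyz": [20,-4.6,0],"twist": [0,0,-39],"jaw": 0.7},{"xyz": [22,-5,0],"twist": [0,0,-43],"jaw": 0.7},{"xyz": [23,-5.2,0],"twist": [0,0,-45],"jaw": 0.7},{"xyz": [23,-5.2,0],"twist": [0,0,-45],"jaw": 0.7},{"xyz": [23,-5.2,0],"twist": [0,0,-45],"jaw": 0.7}])

```text
time_s: 4.15
tool_pos: [0.452, -0.0653, 0.3299]
tool_rot: [-179.9, 0.0, 105.0]
force: [0.1, 0.2, -1.0]
grip_width: 0.039
grasp_force: 12.0
```

Run:
```python
from h import *
c=shot('wrist','w2'); print(env.get_obs()['tool_pos'],env.get_obs()['tool_rot'],env.get_obs()['grip_width'])
cv2.imwrite('pics/w2b.png',cv2.resize(c['img'][:,:,::-1],(800,600)))
for n,a,b,z in(('cup',32,72,.0375),('vcup',-46,72,.0295),('nest',32,-45,.01),('c++',78,115,.01),('c+-',78,-115,.01),('c-+',-78,115,.01),('c--',-78,-115,.01)): print(n,(proj(c,[*tray(a,b),z])/.64).round())
```

```text
[ 0.4518717  -0.06601733  0.32991311] [-1.79930651e+02  2.02370805e-02  1.04942702e+02] 0.03950977949016294
cup [431. 168.]
vcup [428. 294.]
nest [611. 169.]
c++ [360.  91.]
c+- [733.  92.]
c-+ [364. 332.]
c-- [691. 332.]
```

View pics/w2b.png

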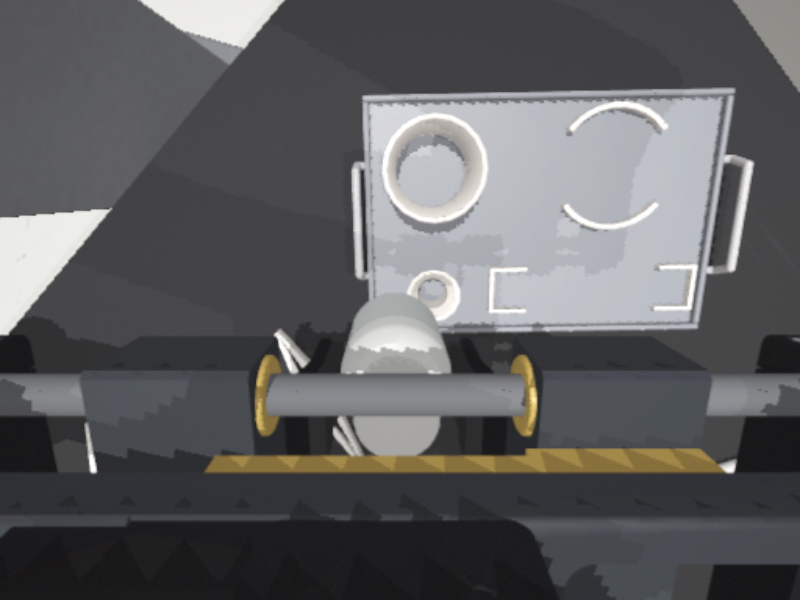

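The wrist view shows the bottle hanging upright. Cup rim is at (435,168), vial cup at (434,295), nest near (613,166), and the tray is 2-3 mm off my estimate. I'll refit the tray pose from these points.

```bash
python3 - <<'E'
from h import *
c=dict(np.load('pics/w2.npz'));g=.64
D=[(32,72,435,168,.0375),(-46,72,434,295,.0295),(78,115,363,96,.01),(78,-115,734,90,.01),(-78,-115,697,328,.01),(32,-45,613,166,.01),(-48,-105,694,289,.01),(-48,29,490,290,.01)]
P=np.array([ray(c,(u*g,v*g),z)[:2] for *_,u,v,z in D]); L=np.array([d[:2] for d in D])/1000
l=L-L.mean(0);p=P-P.mean(0);a=np.arctan2((l[:,0]*p[:,1]-l[:,1]*p[:,0]).sum(),(l*p).sum())
R=np.array([[np.cos(a),-np.sin(a)],[np.sin(a),np.cos(a)]]);C=P.mean(0)-R@L.mean(0)
print(C.round(4),np.degrees(a).round(2),((P-L@R.T-C)*1000).round(1).tolist())
s=open('h.py').read().replace('C=(.5307,.0028),yaw=105',f'C=({C[0]:.4f},{C[1]:.4f}),yaw={np.degrees(a):.1f}');open('h.py','w').write(s)
E
python3 -c "
from h import *
for a,b in((32,72),(-46,72),(32,-45),(-48,-38)): print(tray(a,b))
p=tray(32,72);go(*p,.31,104);go(*p,.226,104)"
```

```text
[0.5331 0.0038] 105.95 [[-0.1, 0.6], [0.4, 0.6], [0.9, -0.9], [-0.5, -1.5], [-0.7, 0.8], [-0.9, 0.7], [3.4, -0.0], [-2.5, -0.1]]
[0.45506876 0.01471448]
[ 0.47656848 -0.06026393]
[0.56753638 0.04696406]
[ 0.58285854 -0.03186634]
t 4.2 d [7.72 2.39 1.99] w [-0.1  0.   0.9] rows 2.0
t 4.2 d [ 7.72  2.4  10.39] w [-0.1  0.   0.9] rows 3.2
```

Request:
servo_tool(plan=[{"xyz": [3,1,0],"twist": [0,0,0],"jaw": 0.7},{"xyz": [6,1.9,0],"twist": [0,0,0],"jaw": 0.7},{"xyz": [7.7,2.4,1],"twist": [0,0,0],"jaw": 0.7},{"xyz": [7.7,2.4,3],"twist": [0,0,0],"jaw": 0.7},{"xyz": [7.7,2.4,4.5],"twist": [0,0,0],"jaw": 0.7},{"xyz": [7.7,2.4,6],"twist": [0,0,0],"jaw": 0.7},{"xyz": [7.7,2.4,7],"twist": [0,0,0],"jaw": 0.7},{"xyz": [7.7,2.4,8],"twist": [0,0,0],"jaw": 0.7},{"xyz": [7.7,2.4,9],"twist": [0,0,0],"jaw": 0.7},{"xyz": [7.7,2.4,9.5],"twist": [0,0,0],"jaw": 0.7}])

```text
time_s: 5.03
tool_pos: [0.4551, 0.0157, 0.2341]
tool_rot: [-179.9, -0.0, 105.1]
force: [-0.1, -0.3, -0.9]
grip_width: 0.0395
grasp_force: 12.0
```

Request:
servo_tool(plan=[{"xyz": [0,0,0],"twist": [0,0,0],"jaw": 0.7},{"xyz": [0,0,0.4],"twist": [0,0,0],"jaw": 0.7},{"xyz": [0,0,0.8],"twist": [0,0,0],"jaw": 0.7},{"xyz": [0,0,1],"twist": [0,0,0],"jaw": 0.7},{"xyz": [0,0,1],"twist": [0,0,0],"jaw": 0.7}])

```text
time_s: 5.45
tool_pos: [0.4552, 0.0166, 0.225]
tool_rot: [-180.0, -0.0, 105.2]
force: [1.1, 1.4, -0.8]
grip_width: 0.0394
grasp_force: 12.0
```

Request:
servo_tool(plan=[{"xyz": [0,0,0],"twist": [0,0,0],"jaw": 0.4},{"xyz": [0,0,0],"twist": [0,0,0],"jaw": 0.3},{"xyz": [0,0,0],"twist": [0,0,0],"jaw": 0.2},{"xyz": [0,0,0],"twist": [0,0,0],"jaw": 0.2},{"xyz": [0,0,0],"twist": [0,0,0],"jaw": 0.2},{"xyz": [0,0,-2],"twist": [0,0,0],"jaw": 0.2},{"xyz": [0,0,-5],"twist": [0,0,0],"jaw": 0.2},{"xyz": [0,0,-9],"twist": [0,0,0],"jaw": 0.2},{"xyz": [0,0,-12],"twist": [0,0,0],"jaw": 0.2},{"xyz": [0,0,-13],"twist": [0,0,0],"jaw": 0.2}])

```text
time_s: 6.28
tool_pos: [0.4567, 0.0171, 0.36]
tool_rot: [179.6, 0.2, 105.2]
force: [0.5, 1.0, -0.2]
grip_width: 0.0696
grasp_force: 0.0
```

Run:
```python
from h import *
print(env.get_obs()['grip_width'])
go(.5314,-.217,.345,80);go(.5314,-.217,.215,80)
```

```text
0.06964336418173214
t 6.3 d [-24.55   1.07   1.6 ] w [ 0.4  0.1 25.2] rows 5.9
t 6.3 d [-24.5    0.99  14.6 ] w [ 0.4  0.1 25.2] rows 6.8
```

Request:
servo_tool(plan=[{"xyz": [-24.5,1,1.6],"twist": [0,0,25],"jaw": 0.4},{"xyz": [-24.5,1,1.6],"twist": [0,0,25],"jaw": 0.4},{"xyz": [-24.5,1,1.6],"twist": [0,0,25],"jaw": 0.4},{"xyz": [-24.5,1,1.6],"twist": [0,0,25],"jaw": 0.4},{"xyz": [-24.5,1,1.6],"twist": [0,0,25],"jaw": 0.4},{"xyz": [-24.5,1,1.6],"twist": [0,0,25],"jaw": 0.4},{"xyz": [-24.5,1,5],"twist": [0,0,25],"jaw": 0.4},{"xyz": [-24.5,1,8.5],"twist": [0,0,25],"jaw": 0.4},{"xyz": [-24.5,1,11],"twist": [0,0,25],"jaw": 0.4},{"xyz": [-24.5,1,12],"twist": [0,0,25],"jaw": 0.4}])

```text
time_s: 7.12
tool_pos: [0.5271, -0.217, 0.2305]
tool_rot: [-179.6, -0.1, 80.2]
force: [-1.0, -0.1, -0.7]
grip_width: 0.0519
grasp_force: 0.0
```

Run:
```python
from h import *
c=shot('wrist','w3'); im=c['img']; hsv=cv2.cvtColor(im,cv2.COLOR_RGB2HSV)
m=(((hsv[...,0]<8)|(hsv[...,0]>172))&(hsv[...,1]>150)&(hsv[...,2]>70)).astype(np.uint8)
n,_,st,ce=cv2.connectedComponentsWithStats(m)
for i in range(1,n):
    if st[i,4]>20: print(st[i],ce[i],ray(c,ce[i],.045).round(4))
print(proj(c,(.5314,-.217,.045)));go(.5314,-.217,.214,80)
cv2.imwrite('pics/w3b.png',im[:,:,::-1])
```

```text
[251 216  24  23 457] [262.57330416 227.75929978] [ 0.5327 -0.2145  0.045 ]
[261.17336913 231.7964861 ]
t 7.2 d [0.05 0.44 1.64] w [-0.4 -0.1  0.2] rows 0.4
```

Request:
servo_tool(plan=[{"xyz": [0.15,0.5,0.5],"twist": [0,0,0],"jaw": 0.4},{"xyz": [0.15,0.5,1.65],"twist": [0,0,0],"jaw": 0.4},{"xyz": [0.15,0.5,1.65],"twist": [0,0,0],"jaw": 0.4},{"xyz": [0.15,0.5,1.65],"twist": [0,0,0],"jaw": 0.6},{"xyz": [0.15,0.5,1.65],"twist": [0,0,0],"jaw": 0.7},{"xyz": [0.15,0.5,1.65],"twist": [0,0,0],"jaw": 0.8},{"xyz": [0.15,0.5,1.65],"twist": [0,0,0],"jaw": 0.9},{"xyz": [0.15,0.5,1.65],"twist": [0,0,0],"jaw": 0.95},{"xyz": [0.15,0.5,1.65],"twist": [0,0,0],"jaw": 0.95},{"xyz": [0.15,0.5,1.65],"twist": [0,0,0],"jaw": 0.95}], newtons=10)

```text
time_s: 8.0
tool_pos: [0.5342, -0.2167, 0.219]
tool_rot: [180.0, 0.0, 80.2]
force: [-0.6, -0.3, 0.8]
grip_width: 0.0134
grasp_force: 8.1
```

Request:
servo_tool(plan=[{"xyz": [0,0,0],"twist": [0,0,0],"jaw": 0.95},{"xyz": [0,0,0],"twist": [0,0,0],"jaw": 0.95},{"xyz": [0,0,-1],"twist": [0,0,0],"jaw": 0.95},{"xyz": [0,0,-3],"twist": [0,0,0],"jaw": 0.95},{"xyz": [0,0,-6],"twist": [0,0,0],"jaw": 0.95},{"xyz": [0,0,-7.5],"twist": [0,0,0],"jaw": 0.95},{"xyz": [0,0,-8],"twist": [0,0,0],"jaw": 0.95},{"xyz": [0,0,-8],"twist": [0,0,0],"jaw": 0.95}])

```text
time_s: 8.67
tool_pos: [0.5348, -0.2167, 0.3007]
tool_rot: [179.8, 0.1, 80.2]
force: [0.5, 0.6, 0.0]
grip_width: 0.0132
grasp_force: 10.0
```

Run:
```python
from h import *
p=tray(-46,72);go(*p,.30,105)
```

```text
t 8.7 d [14.42 -8.41  0.03] w [  0.2   0.1 -24.8] rows 4.0
```

Request:
servo_tool(plan=[{"xyz": [2.4,-1.4,0],"twist": [0,0,-4],"jaw": 0.95},{"xyz": [5.5,-3.2,0],"twist": [0,0,-9],"jaw": 0.95},{"xyz": [8.5,-5,0],"twist": [0,0,-15],"jaw": 0.95},{"xyz": [11.5,-6.7,0],"twist": [0,0,-20],"jaw": 0.95},{"xyz": [13.5,-7.9,0],"twist": [0,0,-24],"jaw": 0.95},{"xyz": [14.4,-8.4,0],"twist": [0,0,-25],"jaw": 0.95},{"xyz": [14.4,-8.4,1],"twist": [0,0,-25],"jaw": 0.95},{"xyz": [14.4,-8.4,2],"twist": [0,0,-25],"jaw": 0.95},{"xyz": [14.4,-8.4,2.5],"twist": [0,0,-25],"jaw": 0.95},{"xyz": [14.4,-8.4,2.5],"twist": [0,0,-25],"jaw": 0.95}])

```text
time_s: 9.5
tool_pos: [0.4755, -0.0622, 0.2715]
tool_rot: [-179.8, -0.1, 105.0]
force: [0.1, 0.3, 0.4]
grip_width: 0.0134
grasp_force: 10.0
```

Run:
```python
from h import *
c=shot('wrist','w4'); cv2.imwrite('pics/w4b.png',c['img'][:,:,::-1])
print(env.get_obs()['tool_rot'],[proj(c,[*tray(a,b),z]).round() for a,b,z in((-46,72,.0295),(32,72,.086))]); go(*tray(-46,72),.223,105)
```

```text
[-1.79884379e+02 -1.16420509e-01  1.05005050e+02] [array([255., 204.]), array([253.,  97.])]
t 9.6 d [0.13 0.12 4.93] w [-0.1 -0.1  0. ] rows 1.2
```

View pics/w4b.png

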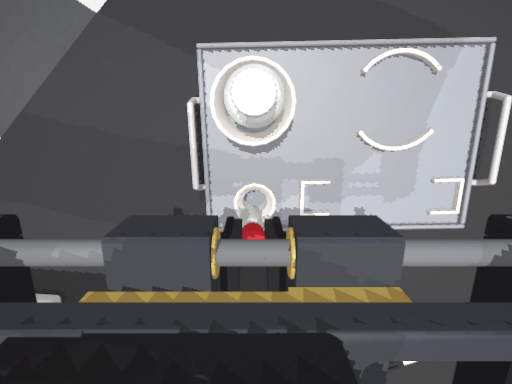

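The bottle is seated in its cup (253,95). The vial hangs upright over its cup, cap (253,232), cup rim (255,204). I'll check where the vial sits under the tool before inserting.

Run:
```python
from h import *
c=dict(np.load('pics/w4.npz')); t=np.array([.4755,-.0622])
for z in(.052,.083,.097): print(z,proj(c,[*t,z]).round(1))
b=cv2.cvtColor(c['img'],cv2.COLOR_RGB2HSV); m=((b[...,1]>150)&((b[...,0]<8)|(b[...,0]>172))&(b[...,2]>70)).astype(np.uint8)
ys,xs=np.nonzero(m);print(xs.min(),xs.max(),ys.min(),ys.max())
```

```text
0.052 [252.7 214.7]
0.083 [252.6 230.7]
0.097 [252.5 239.8]
242 264 223 238
```

Request:
servo_tool(plan=[{"xyz": [0.2,0.1,0.4],"twist": [0,0,0],"jaw": 0.95},{"xyz": [0.2,0.1,1.2],"twist": [0,0,0],"jaw": 0.95},{"xyz": [0.2,0.1,2],"twist": [0,0,0],"jaw": 0.95},{"xyz": [0.2,0.1,2.6],"twist": [0,0,0],"jaw": 0.95},{"xyz": [0.2,0.1,3.2],"twist": [0,0,0],"jaw": 0.95},{"xyz": [0.2,0.1,3.8],"twist": [0,0,0],"jaw": 0.95},{"xyz": [0.2,0.1,4.3],"twist": [0,0,0],"jaw": 0.95},{"xyz": [0.2,0.1,4.6],"twist": [0,0,0],"jaw": 0.95},{"xyz": [0.2,0.1,4.6],"twist": [0,0,0],"jaw": 0.95}])

```text
time_s: 10.3
tool_pos: [0.4762, -0.0582, 0.227]
tool_rot: [-179.9, -0.0, 105.2]
force: [0.2, 0.3, -0.2]
grip_width: 0.0133
grasp_force: 10.0
```

Request:
servo_tool(plan=[{"xyz": [-0.1,0,0.2],"twist": [0,0,0],"jaw": 0.95},{"xyz": [-0.1,0,0.4],"twist": [0,0,0],"jaw": 0.95},{"xyz": [-0.1,0,0.5],"twist": [0,0,0],"jaw": 0.95},{"xyz": [-0.1,0,0.5],"twist": [0,0,0],"jaw": 0.95}])

```text
time_s: 10.63
tool_pos: [0.4769, -0.0593, 0.2229]
tool_rot: [180.0, 0.0, 105.2]
force: [-0.4, 0.2, 0.4]
grip_width: 0.0132
grasp_force: 10.0
```

Request:
servo_tool(plan=[{"xyz": [0,0,0.1],"twist": [0,0,0],"jaw": 0.95},{"xyz": [0,0,0.1],"twist": [0,0,0],"jaw": 0.7},{"xyz": [0,0,0.1],"twist": [0,0,0],"jaw": 0.6},{"xyz": [0,0,0.1],"twist": [0,0,0],"jaw": 0.6},{"xyz": [0,0,0.1],"twist": [0,0,0],"jaw": 0.6},{"xyz": [0,0,-2],"twist": [0,0,0],"jaw": 0.6},{"xyz": [0,0,-5],"twist": [0,0,0],"jaw": 0.5},{"xyz": [0,0,-9],"twist": [0,0,0],"jaw": 0.4},{"xyz": [0,0,-12],"twist": [0,0,0],"jaw": 0.2},{"xyz": [0,0,-13],"twist": [0,0,0],"jaw": 0}])

```text
time_s: 11.47
tool_pos: [0.4781, -0.0588, 0.3574]
tool_rot: [179.7, 0.2, 105.2]
force: [1.5, -0.3, -0.5]
grip_width: 0.0537
grasp_force: 0.0
```

Run:
```python
from h import *
go(.487,-.352,.30,50)
```

```text
t 11.5 d [-28.5   -6.85   5.81] w [ 0.4  0.1 55.2] rows 7.7
```

Run:
```python
from h import *
go(.487,-.352,.27,118)
```

```text
t 11.5 d [-28.49  -6.87   8.81] w [  0.3   0.3 -12.8] rows 7.3
```

Request:
servo_tool(plan=[{"xyz": [-28.5,-6.9,0],"twist": [0,0,-13],"jaw": 0},{"xyz": [-28.5,-6.9,0],"twist": [0,0,-13],"jaw": 0},{"xyz": [-28.5,-6.9,0],"twist": [0,0,-13],"jaw": 0},{"xyz": [-28.5,-6.9,0],"twist": [0,0,-13],"jaw": 0},{"xyz": [-28.5,-6.9,0],"twist": [0,0,-13],"jaw": 0},{"xyz": [-28.5,-6.9,0],"twist": [0,0,-13],"jaw": 0},{"xyz": [-28.5,-6.9,0],"twist": [0,0,-13],"jaw": 0},{"xyz": [-28.5,-6.9,3],"twist": [0,0,-13],"jaw": 0},{"xyz": [-28.5,-6.9,3],"twist": [0,0,-13],"jaw": 0},{"xyz": [-28.5,-6.9,3],"twist": [0,0,-13],"jaw": 0}])

```text
time_s: 12.3
tool_pos: [0.4839, -0.3524, 0.3204]
tool_rot: [-179.9, -0.3, 118.1]
force: [1.5, 1.1, 0.3]
grip_width: 0.0869
grasp_force: 0.0
```

Run:
```python
from h import *
c=shot('wrist','w5'); cv2.imwrite('pics/w5b.png',c['img'][:,:,::-1])
print(env.get_obs()['tool_pos'],proj(c,(.487,-.352,.014)));go(.487,-.352,.185,118)
c=shot('top','top5'); cv2.imwrite('pics/t5.png',cv2.resize(c['img'][60:250,60:350,::-1],(800,524)))
```

```text
[ 0.4848097  -0.35146575  0.32206003] [255.21819581 188.94290383]
t 12.3 d [-0.18  0.17 13.71] w [-0.  -0.1  0.2] rows 3.3
```

View pics/w5b.png

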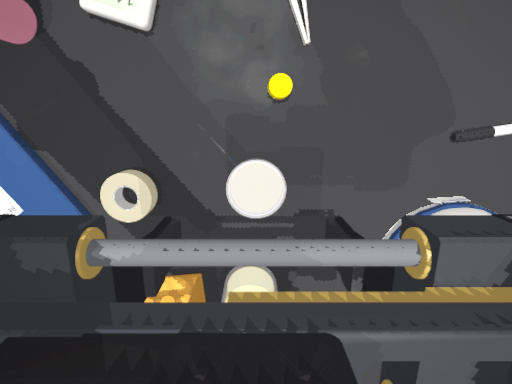

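View pics/t5.png

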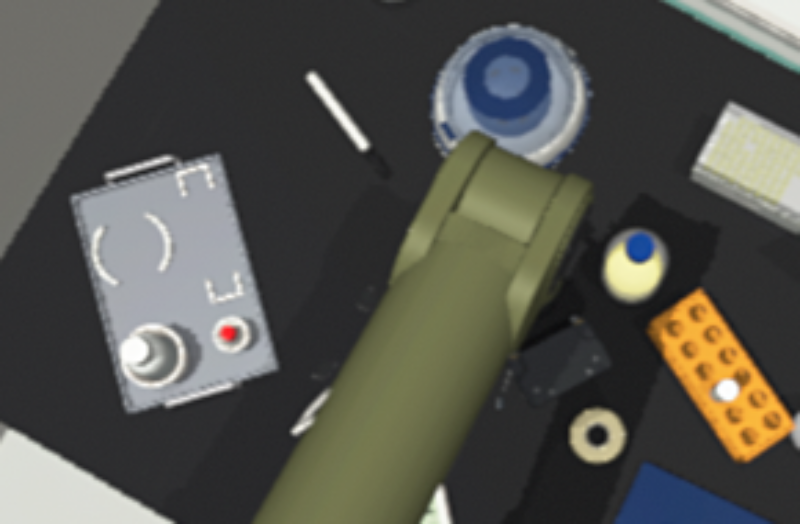

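The vial and bottle are seated (red cap and white cap within their cups). The dish at (256,188) in the wrist view matches the prediction, and the glass bottle lies clear behind the gripper.

Request:
servo_tool(plan=[{"xyz": [-0.1,0.2,2],"twist": [0,0,0],"jaw": 0},{"xyz": [-0.1,0.2,5],"twist": [0,0,0],"jaw": 0},{"xyz": [-0.1,0.2,8],"twist": [0,0,0],"jaw": 0},{"xyz": [-0.1,0.2,10.5],"twist": [0,0,0],"jaw": 0},{"xyz": [-0.1,0.2,12],"twist": [0,0,0],"jaw": 0},{"xyz": [-0.1,0.2,13],"twist": [0,0,0],"jaw": 0},{"xyz": [-0.1,0.2,13.3],"twist": [0,0,0],"jaw": 0},{"xyz": [-0.1,0.2,13.3],"twist": [0,0,0],"jaw": 0},{"xyz": [-0.1,0.2,13.3],"twist": [0,0,0],"jaw": 0}])

```text
time_s: 13.15
tool_pos: [0.4879, -0.3522, 0.1914]
tool_rot: [179.9, 0.1, 118.2]
force: [0.1, -0.3, 0.7]
grip_width: 0.0868
grasp_force: 0.0
```

Request:
servo_tool(plan=[{"xyz": [0,0,0.3],"twist": [0,0,0],"jaw": 0},{"xyz": [0,0,0.55],"twist": [0,0,0],"jaw": 0.1},{"xyz": [0,0,0.55],"twist": [0,0,0],"jaw": 0.2},{"xyz": [0,0,0.55],"twist": [0,0,0],"jaw": 0.3},{"xyz": [0,0,0.55],"twist": [0,0,0],"jaw": 0.4},{"xyz": [0,0,0.55],"twist": [0,0,0],"jaw": 0.5},{"xyz": [0,0,0.55],"twist": [0,0,0],"jaw": 0.5},{"xyz": [0,0,0.55],"twist": [0,0,0],"jaw": 0.5},{"xyz": [0,0,0.55],"twist": [0,0,0],"jaw": 0.5}], newtons=10)

```text
time_s: 13.9
tool_pos: [0.487, -0.3523, 0.1844]
tool_rot: [-180.0, 0.0, 118.2]
force: [0.2, 1.0, 0.9]
grip_width: 0.0569
grasp_force: 10.0
```

Request:
servo_tool(plan=[{"xyz": [0,0,0],"twist": [0,0,0],"jaw": 0.5},{"xyz": [0,0,0],"twist": [0,0,0],"jaw": 0.5},{"xyz": [0,0,-1],"twist": [0,0,0],"jaw": 0.5},{"xyz": [0,0,-3],"twist": [0,0,0],"jaw": 0.5},{"xyz": [0,0,-6],"twist": [0,0,0],"jaw": 0.5},{"xyz": [0,0,-9.5],"twist": [0,0,0],"jaw": 0.5},{"xyz": [0,0,-11.5],"twist": [0,0,0],"jaw": 0.5},{"xyz": [0,0,-12],"twist": [0,0,0],"jaw": 0.5},{"xyz": [0,0,-12],"twist": [0,0,0],"jaw": 0.5}])

```text
time_s: 14.65
tool_pos: [0.4876, -0.3524, 0.3069]
tool_rot: [179.9, 0.2, 118.2]
force: [-0.9, 0.2, -0.9]
grip_width: 0.0568
grasp_force: 10.0
```

Run:
```python
from h import *
p=tray(32,-45);print(p);go(*p,.305,105.95)
```

```text
[0.56753638 0.04696406]
t 14.7 d [31.44 25.9   0.09] w [ 0.1  0.2 12.2] rows 9.8
```

Request:
servo_tool(plan=[{"xyz": [2.5,2.1,0],"twist": [0,0,1],"jaw": 0.5},{"xyz": [5.5,4.6,0],"twist": [0,0,2],"jaw": 0.5},{"xyz": [8.7,7.2,0],"twist": [0,0,3.5],"jaw": 0.5},{"xyz": [11.9,9.8,0],"twist": [0,0,4.5],"jaw": 0.5},{"xyz": [15.1,12.4,0],"twist": [0,0,6],"jaw": 0.5},{"xyz": [18.3,15,0],"twist": [0,0,7],"jaw": 0.5},{"xyz": [21.5,17.6,0],"twist": [0,0,8],"jaw": 0.5},{"xyz": [24.7,20.3,0],"twist": [0,0,9.5],"jaw": 0.5},{"xyz": [27.5,22.6,0],"twist": [0,0,10.5],"jaw": 0.5},{"xyz": [29.5,24.3,0],"twist": [0,0,12],"jaw": 0.5}])

```text
time_s: 15.48
tool_pos: [0.5611, 0.0267, 0.3028]
tool_rot: [-179.9, -0.1, 106.3]
force: [-0.8, -0.2, -0.1]
grip_width: 0.0567
grasp_force: 10.0
```

Request:
servo_tool(plan=[{"xyz": [1.4,1.9,0],"twist": [0,0,0],"jaw": 0.5},{"xyz": [1.4,1.9,0],"twist": [0,0,0],"jaw": 0.5},{"xyz": [1.4,1.9,3],"twist": [0,0,0],"jaw": 0.5},{"xyz": [1.4,1.9,5],"twist": [0,0,0],"jaw": 0.5},{"xyz": [1.4,1.9,6],"twist": [0,0,0],"jaw": 0.5},{"xyz": [1.4,1.9,6],"twist": [0,0,0],"jaw": 0.5}])

```text
time_s: 15.98
tool_pos: [0.5745, 0.0401, 0.2406]
tool_rot: [-179.6, -0.1, 106.1]
force: [0.2, -0.7, 0.1]
grip_width: 0.0569
grasp_force: 10.0
```

Run:
```python
from h import *
c=shot('wrist','w6'); cv2.imwrite('pics/w6b.png',c['img'][:,:,::-1])
p=tray(32,-45);go(*p,.19,105.95); o=env.get_obs(); print(o['tool_pos'],proj(c,[*p,.01]),proj(c,[*o['tool_pos'][:2],o['tool_pos'][2]-.1704]))
```

```text
t 16.0 d [ 0.84 -0.55  5.26] w [-0.2 -0.1  0.2] rows 1.3
[0.57539773 0.04046243 0.24254884] [247.61627549 199.18307836] [255.34278265 243.87479465]
```

View pics/w6b.png

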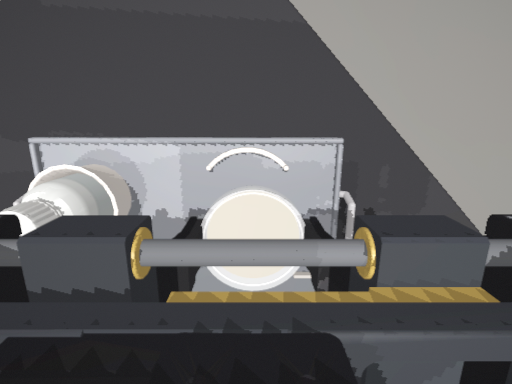

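The nest's far arc (248,150) matches the predicted nest centre. The dish, held level at (254,240), needs about 0.7 cm forward and 0.55 cm sideways.

Request:
servo_tool(plan=[{"xyz": [0.7,-0.55,0],"twist": [0,0,0],"jaw": 0.5},{"xyz": [0.7,-0.55,1],"twist": [0,0,0],"jaw": 0.5},{"xyz": [0.7,-0.55,2],"twist": [0,0,0],"jaw": 0.5},{"xyz": [0.7,-0.55,3],"twist": [0,0,0],"jaw": 0.5},{"xyz": [0.7,-0.55,3.8],"twist": [0,0,0],"jaw": 0.5},{"xyz": [0.7,-0.55,4.5],"twist": [0,0,0],"jaw": 0.5},{"xyz": [0.7,-0.55,5],"twist": [0,0,0],"jaw": 0.5},{"xyz": [0.7,-0.55,5],"twist": [0,0,0],"jaw": 0.5},{"xyz": [0.7,-0.55,5],"twist": [0,0,0],"jaw": 0.5}])

```text
time_s: 16.78
tool_pos: [0.569, 0.0465, 0.1939]
tool_rot: [-180.0, -0.0, 106.2]
force: [-0.4, -0.1, -0.7]
grip_width: 0.0569
grasp_force: 10.0
```

Request:
servo_tool(plan=[{"xyz": [0,-0.1,0.2],"twist": [0,0,0],"jaw": 0.5},{"xyz": [0,-0.1,0.45],"twist": [0,0,0],"jaw": 0.5},{"xyz": [0,-0.1,0.5],"twist": [0,0,0],"jaw": 0.5},{"xyz": [0,-0.1,0.5],"twist": [0,0,0],"jaw": 0.5}])

```text
time_s: 17.12
tool_pos: [0.5681, 0.0461, 0.1892]
tool_rot: [-180.0, 0.0, 106.2]
force: [0.5, -0.2, 0.1]
grip_width: 0.0565
grasp_force: 10.0
```

Request:
servo_tool(plan=[{"xyz": [0,0,0],"twist": [0,0,0],"jaw": 0.3},{"xyz": [0,0,0],"twist": [0,0,0],"jaw": 0.2},{"xyz": [0,0,0],"twist": [0,0,0],"jaw": 0.2},{"xyz": [0,0,0],"twist": [0,0,0],"jaw": 0.2},{"xyz": [0,0,0],"twist": [0,0,0],"jaw": 0.2},{"xyz": [0,0,-2],"twist": [0,0,0],"jaw": 0.2},{"xyz": [0,0,-5],"twist": [0,0,0],"jaw": 0.2},{"xyz": [0,0,-9],"twist": [0,0,0],"jaw": 0.2},{"xyz": [0,0,-12],"twist": [0,0,0],"jaw": 0.2},{"xyz": [0,0,-13],"twist": [0,0,0],"jaw": 0.2}])

```text
time_s: 17.95
tool_pos: [0.5695, 0.047, 0.3245]
tool_rot: [179.6, 0.1, 106.2]
force: [1.0, 0.6, 0.6]
grip_width: 0.0697
grasp_force: 0.0
```

Run:
```python
from h import *
go(.4217,-.1636,.30,135)
```

```text
t 17.9 d [-16.1  -20.08   2.34] w [  0.4   0.2 -28.8] rows 6.2
```

Request:
servo_tool(plan=[{"xyz": [-16.1,-20,0],"twist": [0,0,-28],"jaw": 0.3},{"xyz": [-16.1,-20,0],"twist": [0,0,-28],"jaw": 0.3},{"xyz": [-16.1,-20,0],"twist": [0,0,-28],"jaw": 0.3},{"xyz": [-16.1,-20,0],"twist": [0,0,-28],"jaw": 0.3},{"xyz": [-16.1,-20,0],"twist": [0,0,-28],"jaw": 0.3},{"xyz": [-16.1,-20,0],"twist": [0,0,-28],"jaw": 0.3},{"xyz": [-16.1,-20,2],"twist": [0,0,-28],"jaw": 0.3},{"xyz": [-16.1,-20,5],"twist": [0,0,-28],"jaw": 0.3},{"xyz": [-16.1,-20,6],"twist": [0,0,-28],"jaw": 0.3},{"xyz": [-16.1,-20,6],"twist": [0,0,-28],"jaw": 0.3}])

```text
time_s: 18.78
tool_pos: [0.4194, -0.1634, 0.2568]
tool_rot: [-179.9, -0.3, 134.2]
force: [-0.3, -0.2, -0.0]
grip_width: 0.0608
grasp_force: 0.0
```

Run:
```python
from h import *
c=shot('wrist','w7'); cv2.imwrite('pics/w7b.png',c['img'][:,:,::-1])
go(.422,-.1638,.184,134); print([proj(c,X).round() for X in((.3795,-.1194,.005),(.465,-.2083,.005))])
```

```text
t 18.8 d [-0.17  0.03  7.44] w [ 0.  -0.2  0.3] rows 1.8
[array([255., 130.]), array([254., 271.])]
```

View pics/w7b.png

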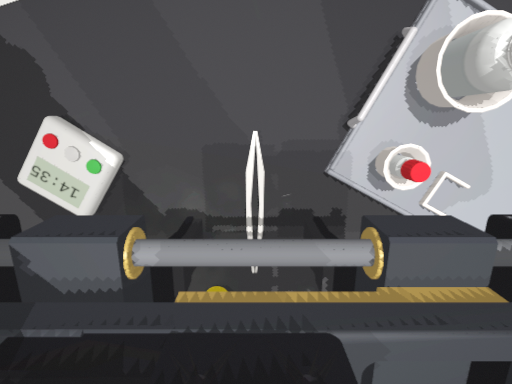

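The forceps lie straight between the fingers, tips at (255,130) and (254,271) as predicted.

Request:
servo_tool(plan=[{"xyz": [-0.1,0,1.5],"twist": [0,0,0],"jaw": 0.3},{"xyz": [-0.1,0,3.5],"twist": [0,0,0],"jaw": 0.3},{"xyz": [-0.1,0,5.2],"twist": [0,0,0],"jaw": 0.4},{"xyz": [-0.1,0,6.3],"twist": [0,0,0],"jaw": 0.5},{"xyz": [-0.1,0,7],"twist": [0,0,0],"jaw": 0.5},{"xyz": [-0.1,0,7.1],"twist": [0,0,0],"jaw": 0.5},{"xyz": [-0.1,0,7.1],"twist": [0,0,0],"jaw": 0.5},{"xyz": [-0.1,0,7.1],"twist": [0,0,0],"jaw": 0.5}])

```text
time_s: 19.5
tool_pos: [0.4222, -0.1649, 0.1892]
tool_rot: [180.0, 0.1, 134.2]
force: [-0.5, -0.7, 0.7]
grip_width: 0.0437
grasp_force: 0.0
```

Request:
servo_tool(plan=[{"xyz": [0,0,0.3],"twist": [0,0,0],"jaw": 0.5},{"xyz": [0,0,0.45],"twist": [0,0,0],"jaw": 0.6},{"xyz": [0,0,0.45],"twist": [0,0,0],"jaw": 0.7},{"xyz": [0,0,0.45],"twist": [0,0,0],"jaw": 0.8},{"xyz": [0,0,0.45],"twist": [0,0,0],"jaw": 0.9},{"xyz": [0,0,0.45],"twist": [0,0,0],"jaw": 0.95},{"xyz": [0,0,0.45],"twist": [0,0,0],"jaw": 0.95},{"xyz": [0,0,0.45],"twist": [0,0,0],"jaw": 0.95},{"xyz": [0,0,0.45],"twist": [0,0,0],"jaw": 0.95}], newtons=12)

```text
time_s: 20.25
tool_pos: [0.4216, -0.1649, 0.1839]
tool_rot: [-180.0, 0.0, 134.2]
force: [0.1, 0.6, 1.6]
grip_width: 0.0139
grasp_force: 12.0
```

Request:
servo_tool(plan=[{"xyz": [0,0,0],"twist": [0,0,0],"jaw": 0.95},{"xyz": [0,0,0],"twist": [0,0,0],"jaw": 0.95},{"xyz": [0,0,-1],"twist": [0,0,0],"jaw": 0.95},{"xyz": [0,0,-3],"twist": [0,0,0],"jaw": 0.95},{"xyz": [0,0,-6.5],"twist": [0,0,0],"jaw": 0.95},{"xyz": [0,0,-10],"twist": [0,0,0],"jaw": 0.95},{"xyz": [0,0,-12.5],"twist": [0,0,0],"jaw": 0.95},{"xyz": [0,0,-13],"twist": [0,0,0],"jaw": 0.95},{"xyz": [0,0,-13],"twist": [0,0,0],"jaw": 0.95}])

```text
time_s: 21.0
tool_pos: [0.4223, -0.165, 0.3163]
tool_rot: [180.0, 0.3, 134.2]
force: [0.3, 0.3, -0.5]
grip_width: 0.0137
grasp_force: 12.0
```

Run:
```python
from h import *
p=tray(-48,-38);print(p);go(*p,.315,196)
```

```text
[ 0.58285854 -0.03186634]
t 21.0 d [-1.64 20.79  0.15] w [ -0.1   0.3 -61.8] rows 8.6
```

Request:
servo_tool(plan=[{"xyz": [-0.2,2,0],"twist": [0,0,-6],"jaw": 0.95},{"xyz": [-0.4,4.2,0],"twist": [0,0,-12.5],"jaw": 0.95},{"xyz": [-0.5,6.5,0],"twist": [0,0,-19.5],"jaw": 0.95},{"xyz": [-0.7,9,0],"twist": [0,0,-26.5],"jaw": 0.95},{"xyz": [-0.9,11.3,0],"twist": [0,0,-33.5],"jaw": 0.95},{"xyz": [-1.1,13.7,0],"twist": [0,0,-40.5],"jaw": 0.95},{"xyz": [-1.3,16,0],"twist": [0,0,-47.5],"jaw": 0.95},{"xyz": [-1.5,18.3,0],"twist": [0,0,-54],"jaw": 0.95},{"xyz": [-1.6,20,0],"twist": [0,0,-59],"jaw": 0.95},{"xyz": [-1.6,20.8,0],"twist": [0,0,-62],"jaw": 0.95}])

```text
time_s: 21.83
tool_pos: [0.5826, -0.0292, 0.312]
tool_rot: [179.8, -0.1, -163.4]
force: [0.1, 0.2, -0.5]
grip_width: 0.0134
grasp_force: 12.0
```

Request:
servo_tool(plan=[{"xyz": [0,0,0],"twist": [0,0,0],"jaw": 0.95},{"xyz": [0,0,1],"twist": [0,0,0],"jaw": 0.95},{"xyz": [0,0,3],"twist": [0,0,0],"jaw": 0.95},{"xyz": [0,0,5.5],"twist": [0,0,0],"jaw": 0.95},{"xyz": [0,0,7],"twist": [0,0,0],"jaw": 0.95},{"xyz": [0,0,7.5],"twist": [0,0,0],"jaw": 0.95},{"xyz": [0,0,7.5],"twist": [0,0,0],"jaw": 0.95}])

```text
time_s: 22.42
tool_pos: [0.5803, -0.0324, 0.2364]
tool_rot: [179.9, -0.3, -163.9]
force: [0.5, -1.0, -1.1]
grip_width: 0.0138
grasp_force: 12.0
```

Run:
```python
from h import *
c=shot('wrist','w8'); cv2.imwrite('pics/w8b.png',c['img'][:,:,::-1])
p=tray(-48,-38);o=env.get_obs();print(o['tool_pos'],o['tool_rot']);go(*p,.189,196)
print([proj(c,[*tray(-48+x,-38+y),.01]).round() for x,y in((13,67),(-13,67),(13,-67),(-13,-67))])
```

```text
[ 0.58115886 -0.03206515  0.23796299] [ 1.79981169e+02 -1.08333009e-01 -1.63912090e+02]
t 22.5 d [-0.18 -0.03  4.9 ] w [ 0.  -0.1  0.1] rows 1.2
[array([270., 123.]), array([233., 123.]), array([268., 292.]), array([236., 292.])]
```

View pics/w8b.png

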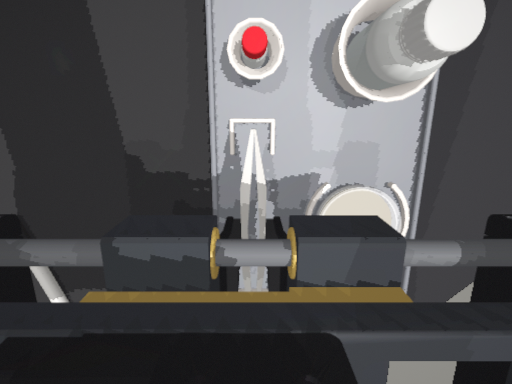

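The forceps (tip 253,130) point straight into the cradle (end wall 253,121), centred. The dish sits in its nest (360,215) and the vial and bottle stand in their cups.

Request:
servo_tool(plan=[{"xyz": [-0.15,0,0.6],"twist": [0,0,0],"jaw": 0.95},{"xyz": [-0.15,0,1.6],"twist": [0,0,0],"jaw": 0.95},{"xyz": [-0.15,0,2.6],"twist": [0,0,0],"jaw": 0.95},{"xyz": [-0.15,0,3.5],"twist": [0,0,0],"jaw": 0.95},{"xyz": [-0.15,0,4.2],"twist": [0,0,0],"jaw": 0.95},{"xyz": [-0.15,0,4.6],"twist": [0,0,0],"jaw": 0.95},{"xyz": [-0.15,0,4.7],"twist": [0,0,0],"jaw": 0.95},{"xyz": [-0.15,0,4.7],"twist": [0,0,0],"jaw": 0.95}])

```text
time_s: 23.13
tool_pos: [0.5832, -0.0309, 0.1914]
tool_rot: [180.0, -0.0, -163.8]
force: [0.3, -0.0, 0.0]
grip_width: 0.0136
grasp_force: 12.0
```

Request:
servo_tool(plan=[{"xyz": [0,0,0.2],"twist": [0,0,0],"jaw": 0.95},{"xyz": [0,0,0.3],"twist": [0,0,0],"jaw": 0.95},{"xyz": [0,0,0.3],"twist": [0,0,0],"jaw": 0.82},{"xyz": [0,0,0.3],"twist": [0,0,0],"jaw": 0.78},{"xyz": [0,0,0.3],"twist": [0,0,0],"jaw": 0.77},{"xyz": [0,0,0.3],"twist": [0,0,0],"jaw": 0.77},{"xyz": [0,0,-1],"twist": [0,0,0],"jaw": 0.77},{"xyz": [0,0,-3],"twist": [0,0,0],"jaw": 0.77}])

```text
time_s: 23.8
tool_pos: [0.5823, -0.0311, 0.221]
tool_rot: [179.9, -0.2, -163.8]
force: [0.1, 0.2, 0.0]
grip_width: 0.02
grasp_force: 0.0
```

Request:
servo_tool(plan=[{"xyz": [0,0,-4],"twist": [0,0,0],"jaw": 0.7},{"xyz": [0,0,-8],"twist": [0,0,0],"jaw": 0.7},{"xyz": [0,0,-12],"twist": [0,0,0],"jaw": 0.7},{"xyz": [-6,-4,-12],"twist": [0,0,0],"jaw": 0.7},{"xyz": [-9,-7,-12],"twist": [0,0,0],"jaw": 0.7},{"xyz": [-9,-10,-12],"twist": [0,0,0],"jaw": 0.7},{"xyz": [-9,-10,-12],"twist": [0,0,0],"jaw": 0.7},{"xyz": [-9,-10,-12],"twist": [0,0,0],"jaw": 0.7}])

```text
time_s: 24.47
tool_pos: [0.6992, -0.1071, 0.3417]
tool_rot: [-179.9, 0.0, -164.2]
force: [-0.7, -0.7, -0.4]
grip_width: 0.0262
grasp_force: 0.0
```

Run:
```python
from h import *
print(env.get_obs()['tool_pos'])
c=shot('wrist','w9'); t=shot('top','top9')
cv2.imwrite('pics/f9.png',np.hstack([cv2.resize(c['img'],(400,300)),cv2.resize(t['img'][70:220,60:260],(400,300))])[:,:,::-1])
```

```text
[ 0.69923353 -0.10709466  0.34174617]
```

View pics/f9.png

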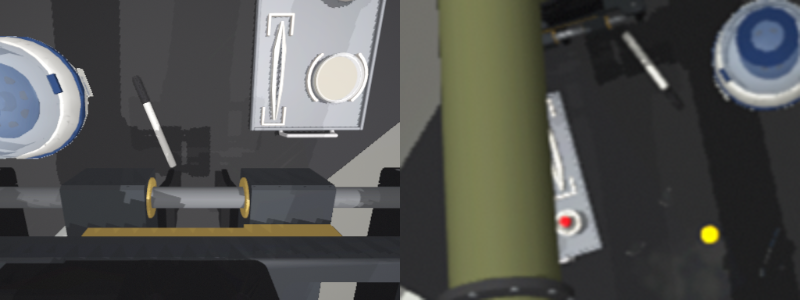

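The forceps lie in the cradle and the dish in its nest. I'll move the arm aside and measure everything from the top camera.

Request:
servo_tool(plan=[{"xyz": [5,25,-8],"twist": [0,0,0],"jaw": 0.5},{"xyz": [5,25,-8],"twist": [0,0,0],"jaw": 0.5},{"xyz": [5,25,-8],"twist": [0,0,0],"jaw": 0.5},{"xyz": [5,25,-8],"twist": [0,0,0],"jaw": 0.5},{"xyz": [5,25,-8],"twist": [0,0,0],"jaw": 0.5},{"xyz": [5,25,-8],"twist": [0,0,0],"jaw": 0.5},{"xyz": [5,25,-8],"twist": [0,0,0],"jaw": 0.5},{"xyz": [5,25,-8],"twist": [0,0,0],"jaw": 0.5}])

```text
time_s: 25.23
tool_pos: [0.5759, 0.1323, 0.4247]
tool_rot: [-180.0, 0.2, -163.1]
force: [-0.1, 0.2, 0.6]
grip_width: 0.0432
grasp_force: 0.0
```

Run:
```python
from h import *
print(env.get_obs()['tool_pos'])
t=shot('top','top10'); s=shot('scene','scene10')
a=cv2.resize(t['img'][100:220,70:230],(400,300),interpolation=2); b=cv2.resize(s['img'][120:210,130:250],(400,300),interpolation=2)
cv2.imwrite('pics/f10.png',np.hstack([a,b])[:,:,::-1])
for n,x,y,z in(('dish',32,-45,.018),('vial',-46,72,.049),('bot',32,72,.086),('fA',-48,23,.009),('fB',-48,-99,.009)): print(n,((proj(t,[*tray(x,y),z])-[70,100])*2.5).round())
```

```text
[0.57592832 0.13226002 0.42474366]
dish [ 91. 122.]
vial [179. 199.]
bot [ 98. 215.]
fA [178. 161.]
fB [150.  58.]
```

View pics/f10.png

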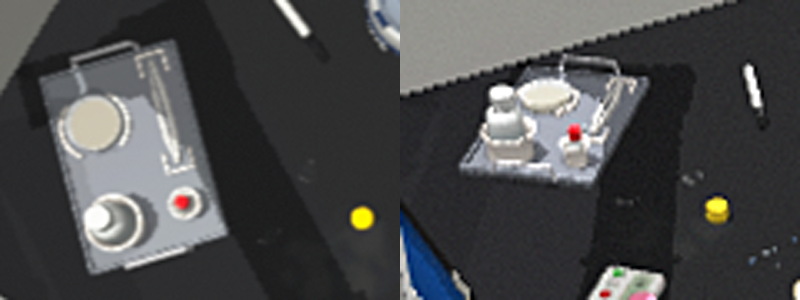

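The dish (94,124), vial cap (182,201), bottle cap (98,218) and forceps all sit within about 3 mm of the predicted seats. Both containers are upright and the arm is clear, so I'm handing in.

```bash
python3 -c "
from cell import env
print(env.sign_off())"
```

```text
the job is handed in; nothing more can be done
None
```

The dish, forceps, small bottle and vial are seated in their holders, within about 3 mm by the last pictures. I kept clear of the four look-alikes, and the job was handed in at about 25 s; no verdict came back.

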